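# Lock up the kitchen scissors with a padlock

## Robot

A 6-joint arm with a two-finger parallel gripper is mounted at the origin on a cart in front of the work surface, level with it; the furniture and walls round the work are solid. World frame = base frame: x ahead of the robot, y to its left, z up, the work surface at z = 0. Lengths are in m, angles in rad, forces in N, time in s.
With the tool pointing down it reaches from about 0.375 to 0.9 m from the base axis. Payload 3.1 kg.
Tool frame: the origin (TCP) lies at the very end of the fingers, on their centre line; the grasp point (between the pads) lies 19 mm behind it (pinch_z is the z of the grasp point in the tool frame, in m); z points along the fingers, y is the line along which they close (so a half turn about z gives the same grasp; the last joint's range is limited). The gripper opens to 85 mm and grips with 20 to 120 N. Pads are 22 mm wide; open, the fingers measure 114 mm over their backs; the gripper's body (76 mm by 85 mm) begins 54 mm behind the grasp point. The pads swing forward as they close: fully open they stand 13 mm farther back than shut.
Start: joints at [-1.435, 0.527, 1.433, -0, 1.181, -0.178], TCP at [0.193, -0.594, 0.231] pointing down, gripper open.
Joint ranges: [-3.08, 3.08], [-0.75, 2.2], [0.22, 2.44], [-1.43, 4.57], [0, 2.65], [-2.85, 2.85]. Speed limits (rad/s): [2.79, 2.79, 3.14, 3.14, 3.14, 3.14].

## Interface

Orientations are given as [roll, pitch, yaw] about the fixed x, y, z axes, in that order (R = Rz(yaw) Ry(pitch) Rx(roll)).
In Python, from plant import state, camera, camera_model, close_job, pinch_z gives the robot as it stands. The module is installed in compiled form; this text tells all that it offers.
- The arm moves only by the tool play_rows, never from a script. Its argument "rows" is text: rows parted by semicolons, each of 7 numbers parted by spaces: the turn, a rotation vector about the tool's x, y, z in degrees, then the shift along the tool's x, y, z in cm, then the finger opening in cm, from 0 to 8.54. In form: rx ry rz dx dy dz hand; .... A call has exactly 5 rows; each row shifts and turns the commanded pose from where the row before left it, along the tool's axes as they then stand; what a row does not reach is not made up. A row lasts 1/8 s, in which the tool goes at most 62.5 mm and 10.7 degrees, less where a joint would pass 70% of its speed; a pose out of reach is approached as far as the arm can. A call with a gripper value outside its range is refused whole. The fingers move at their own pace and stop on an object; "force" is the grip in N (left out, the last holds). Time passes only in rows, so rows that do not move let the fingers close, or fill a call up. It gives the time, the measured TCP pose, the force, the opening and the grip force at its end, in the units of the state.
- state(): the state, without advancing time (a new reading comes with each control period).
- camera(name): name is "scene" or "top"; returns the picture (420x560x3 uint8, blue, green, red); there is no depth.
- camera_model(name): a dict with "fx", "fy", "cx", "cy" (pixels), "extrinsics" (4x4, takes a point from camera to world coordinates). Camera axes: x right, y down, z forward; pixel columns grow to the right and rows downward; lengths in m; the calibration is good to about 2 mm. A picture is of the moment at which its call begins. camera_model takes no time and is no camera call.
- close_job(): hands the job in; it is judged then, once.
The state is a dict: "time": time; "joints": joint angles; "dq": joint speeds; "tau": joint torques, N m; "position": TCP position; "tool_rot": TCP orientation; "contact_force": force on the tool from outside, world axes, zero at the start; "moment": the same for the moment, N m; "opening": finger opening in m; "grip_force": force on a finger pad.
Only numpy, scipy, OpenCV 4.12 (cv2) and the standard library are available. Lean on these libraries where they do the work, as an engineer would, in place of code of your own. Each camera call takes 0.05 s, during which the arm holds its last target. There are 200 camera calls.

## Task

Shut the lid of the blue lock box that holds the scissors, then swing the padlock's open shackle round until its free end stands over the hole in the lid's steel tab, and feel it down through the hole into the lock. Press the shackle home until the lock catches and it stays down when you let go. Be gentle: never push the shackle against the tab or into the lock with more than 15 N, and leave the mug and the spice jar beside the box where they stand.

Things in the scene. Friction and masses are not known exactly. Their poses are not given: they have to be found in the camera images.
- lockbox: Blue steel lock box holding kitchen scissors, fixed, 120 (own x) x 216 (own y) x 85 mm high; origin under its middle, z up; its front looks along own -x. Lid hinge line at own x = +60, z = 85.5 mm. A brass padlock (28 x 60 x 52 mm) stands fixed in a pocket on the front, middle at own x = -80, y = 0 mm, flat top at z = 82 mm with holes at y = +17 (heel leg) and y = -17 mm (toe, the free end).
- lid (a joint): Angle of the box's lid, rad: 0 shut, grows as its front edge is lifted; starts ajar at 0.4 to 0.75. A stiff hinge holds it where it is left; pressing down near the front edge with 1 to 3 N shuts it. The shut lid's top is 90 mm above the worktop (91.5 mm on its raised middle panel).
- lid_front (a point): Point on the lid's top, 30 mm behind its front edge and 30 mm to the box's +y of the middle, a good place to press. It moves with the lid: 90 mm from the hinge line, and 91.5 mm above the worktop when the lid is shut.
- tab_hole (a point): Middle of the upper mouth of the hole in the steel tab (36 x 28 mm, 4.5 mm thick) that projects forward from the lid's front edge. Round through-hole, 11 mm wide with a 1 mm chamfer. With the lid shut it lies straight above the lock's toe hole, 90 mm above the worktop.
- lock_hole (a point): Middle of the mouth of the padlock's toe hole, 12 mm wide with a 1.5 mm chamfer, in the lock body's flat top 82 mm above the worktop; fixed to the box. A spring pawl hidden inside resists the free end (7 to 12 N of push in all), then eases, snaps into its notch and holds it. How deep differs from lock to lock: the end has then gone 11 to 23 mm below this point; hard bottom 2 mm deeper.
- heel (a point): Point on the axis of the shackle's heel leg, 17 mm below the crown. The shackle slides down and swings about this upright axis only. It starts fully up, swung out to the box's front by 0.75 to 1.35 rad (clockwise from above), with light friction and no stop over the hole (it can swing 0.25 rad past). A spring lifts it with 2 N (5 N when down): let go before the catch, it rises again.
- crown (a point): Middle of the bar at the top of the shackle's arch, 150 mm above the worktop when fully up. The shackle is a round steel bar 9 mm thick, bent to an upright U with legs 34 mm apart between centres. Best pinched here from above, across the U's plane, fingertips at most 20 mm below this point.
- toe_tip (a point): Centre of the flat end of the shackle's free leg (the toe), 9 mm thick with a 1 mm chamfer and a notch for the pawl; 34 mm from the heel's axis. 93 mm above the worktop when fully up, so 3 mm above the shut lid's tab; it enters the tab's hole only when within about 1 mm of its middle.
- mug_counter: White mug with a red band, 86 x 124 x 101 mm, loose, standing at the front of the worktop; origin under its middle, z up.
- spice_c: Spice jar with a black cap, 41 mm across, 105 mm tall, loose, standing between the sink and the lock box; origin under its middle.

How it is judged:
On the way, in this order (a step that is already met when the one before it is completed fails the run):
1. the lid is shut while the shackle is still up (value of joint lid below 0.03 rad and z of toe_tip in the frame of lockbox above 0.088 m), for 0.2 s.
2. the shackle's free end has gone down through the tab of the shut lid (value of joint lid below 0.03 rad and z of toe_tip in the frame of lockbox below 0.0845 m and horizontal distance between toe_tip and lock_hole below 0.003 m), for 0.1 s.
At the end, for the whole second after the job is handed in: The lid is shut (within 0.03 rad) and the shackle, let go, stays down: its free end is through the tab and held in the lock by the pawl, at least 10 mm below the lock's top and within 3 mm of the middle of its hole (z of toe_tip in the frame of lockbox below 0.072 m and horizontal distance between toe_tip and lock_hole below 0.003 m and value of joint lid below 0.03 rad); the robot touches nothing.
It fails at once if the shackle is pushed against the lid's tab with more than 15 N (contact force between shackle and lid above 15 N).
It fails at once if the shackle is pushed into the padlock with more than 15 N (contact force between shackle and padlock above 15 N).
It fails at once if the mug or the spice jar is moved by more than 20 mm (distance of any of mug_counter, spice_c from where it was at the start of the episode above 0.02 m).
It also fails if it takes over 67 s, if anything falls off the work surface, if the arm or the gripper's body presses on something with over 40 N, if the wrist force passes 120 N, or if a joint passes its speed limit or range.

## Working session

There is one attempt and no reset: what is moved stays moved. The work goes in short steps, Python scripts to look and compute and a tool call to move; the robot and the scene stay as the last step left them, time stands still between calls to the robot, and variables do not carry over. Pictures are saved under pics/ and viewed, at most 10 in all, crops included, and the job is handed in when it is done.

Besides the shell and the picture viewer there is one more tool, called in YAML: its name, and indented under it one key for each argument. play_rows: Moves the arm, as the interface text tells. Its arguments: {"type":"object","properties":{"rows":{"type":"string"},"force":{"type":"number"}},"required":["rows"]}

```bash
mkdir -p pics
python3 - <<'E'
from plant import *
import cv2,numpy as np
for n in("scene","top"):
    cv2.imwrite(f"pics/{n}0.png",camera(n)); m=camera_model(n); print(n,m["fx"],m["fy"],m["cx"],m["cy"],np.round(m["extrinsics"],4).tolist())
s=state(); print(s, pinch_z)
E
```

```text
scene 507.9772744472373 507.9772744472373 275.15642422951004 206.2042333870709 [[0.9041, -0.2204, 0.3661, 0.1336], [-0.4267, -0.5097, 0.7471, -0.9542], [0.0219, -0.8317, -0.5549, 0.5688], [0.0, 0.0, 0.0, 1.0]]
top 488.2272936584221 488.2272936584221 280.6140058525443 207.29135916073534 [[-0.0085, -0.9845, 0.1754, 0.2875], [-0.9999, 0.01, 0.0077, -0.3029], [-0.0094, -0.1753, -0.9845, 1.0755], [0.0, 0.0, 0.0, 1.0]]
{'time': 0.1, 'joints': array([-1.43549405e+00,  5.28385302e-01,  1.43377229e+00, -1.69498140e-06,
        1.18140096e+00, -1.78499974e-01]), 'dq': array([ 7.16687203e-05, -3.41650743e-03, -2.56544727e-03, -6.99658390e-04,
       -5.77757531e-04, -2.31433528e-03]), 'tau': array([-7.48916227e-04, -4.43305063e+01, -1.78586537e+01, -2.66957804e-04,
        3.89620327e-03,  7.07526709e-06]), 'position': array([ 0.19286293, -0.5938234 ,  0.23042464]), 'tool_rot': array([-3.13965771e+00, -3.47510264e-04,  3.13802563e-01]), 'contact_force': array([-0.15918978, -0.21952857, -0.38718355]), 'moment': array([ 0.04081719, -0.01872565, -0.03601306]), 'grip_force': 0.0, 'opening': 0.08542793325519162} -0.0187
```

View pics/scene0.png

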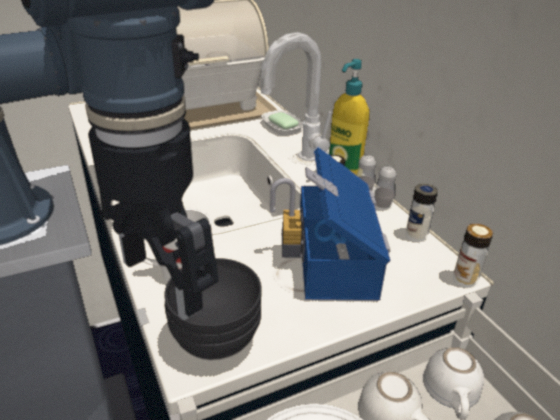

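View pics/top0.png

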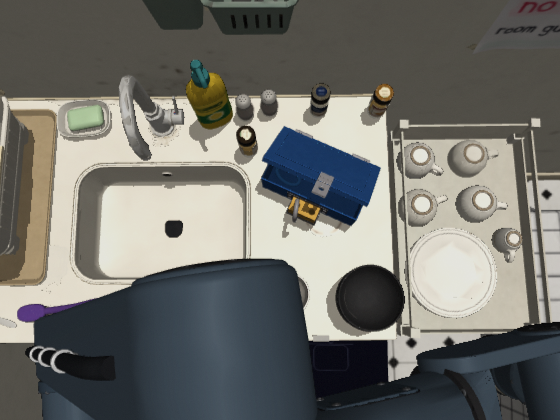

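The scene view shows the box at about (340,235), the lock at (291,228) and the shackle arch at (285,190), with the mug behind the fingers at (190,235). In the top view the box is at (322,175), the lock at (303,208), the tab at (322,184) and the jar at (247,140). I'll enlarge both around the box.

Run:
```python
import cv2,numpy as np
a=cv2.imread("pics/top0.png")[115:235,240:400]; b=cv2.imread("pics/scene0.png")[140:310,240:400]
cv2.imwrite("pics/topc.png",cv2.resize(a,None,fx=5,fy=5,interpolation=cv2.INTER_CUBIC))
cv2.imwrite("pics/scc.png",cv2.resize(b,None,fx=3.5,fy=3.5,interpolation=cv2.INTER_CUBIC))
```

```text
(no output)
```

View pics/topc.png

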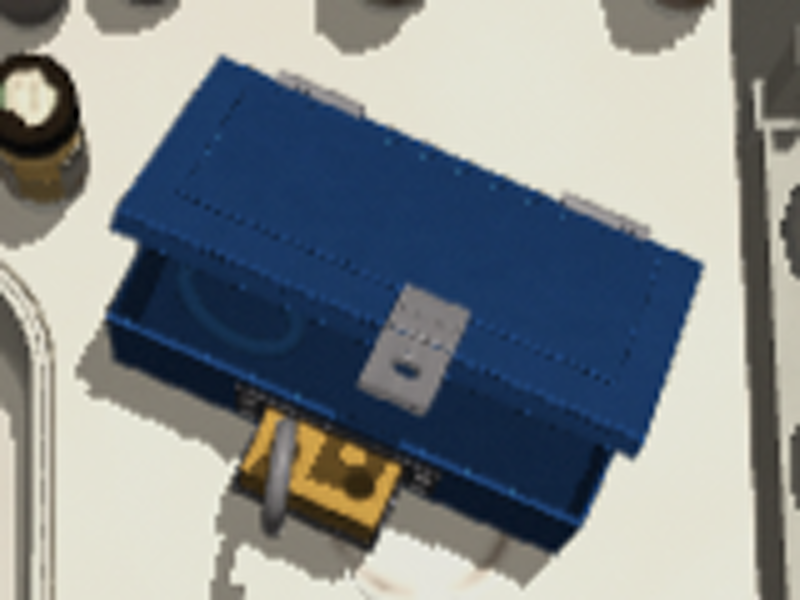

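View pics/scc.png

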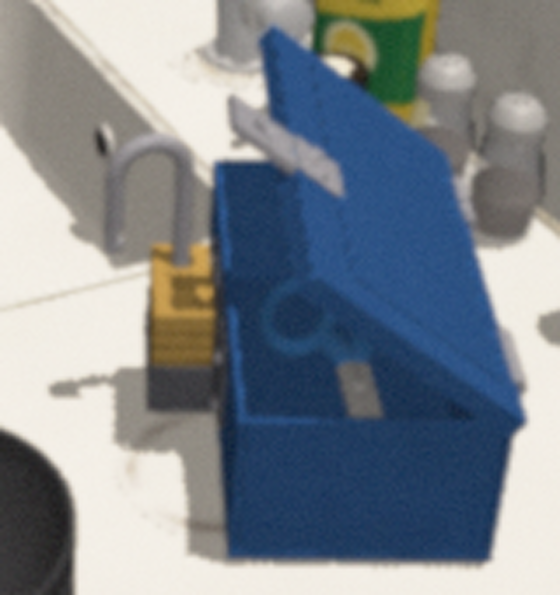

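The top crop shows the lid's rear corners at (222,57) and (703,263), the front rim corners at (108,318) and (583,522), the shackle from (285,420) to (273,525), and the tab hole at (407,368). The scene crop shows the front rim corners at (218,163) and (238,415), and the toe at (117,248). Next I'll cast rays onto the known heights and fit the pose.

```bash
cat > h.py <<'E'
from plant import *
import cv2,numpy as np
def cast(n,px,z):
    m=camera_model(n);E=m["extrinsics"]
    d=E[:3,:3]@[(px[0]-m["cx"])/m["fx"],(px[1]-m["cy"])/m["fy"],1]; o=E[:3,3]
    return (o+d*(z-o[2])/d[2])[:2]
def proj(n,p):
    m=camera_model(n);c=np.linalg.inv(m["extrinsics"])@np.r_[p,1]
    return np.array([m["fx"]*c[0]/c[2]+m["cx"],m["fy"]*c[1]/c[2]+m["cy"]])
T=lambda u,v:(240+(u-2)/5,115+(v-2)/5)
S=lambda u,v:(240+(u-1.2)/3.5,140+(v-1.2)/3.5)
def rigid(own,w):
    a=own-own.mean(0);b=w-w.mean(0)
    yaw=np.arctan2((a[:,0]*b[:,1]-a[:,1]*b[:,0]).sum(),(a*b).sum())
    R=np.array([[np.cos(yaw),-np.sin(yaw)],[np.sin(yaw),np.cos(yaw)]])
    t=w.mean(0)-R@own.mean(0)
    return yaw,R,t
E
python3 - <<'E'
from h import *
L=[("top",T(222,57),.088,60,108),("top",T(703,263),.088,60,-108),("top",T(108,318),.085,-60,108),("top",T(583,522),.085,-60,-108),
("scene",S(218,163),.085,-60,108),("scene",S(236,418),.085,-60,-108),("scene",S(231,557),0,-60,-108),("scene",S(489,557),0,60,-108)]
w=np.array([cast(n,p,z) for n,p,z,_,_ in L]);o=np.array([[a,b] for *_,a,b in L])/1e3
for sel in (range(4),range(4,8),range(8)):
    sel=list(sel);yaw,R,t=rigid(o[sel],w[sel]);print(yaw,t,np.round(1e3*(w[sel]-t-o[sel]@R.T),1).tolist())
print("brass corners own (z82)",[np.round(1e3*R.T@(cast("top",T(*c),.082)-t),1) for c in((268,410),(402,465),(378,530),(243,470))])
print("crown own",1e3*R.T@(cast("top",T(279,470),.150)-t), "heel", t+R@[-.08,.017],"lock",t+R@[-.08,-.017])
print("toe own",1e3*R.T@(cast("scene",S(117,250),.093)-t))
for z in(.1,.12,.13,.14,.15): print(z,"tabhole top own",1e3*R.T@(cast("top",T(407,368),z)-t))
print("jar",cast("top",T(30,95),.105))
E
```

```text
-0.4297564781292841 [ 0.53708002 -0.37792694] [[1.6, 1.0], [-0.5, -2.0], [-1.6, -0.4], [0.5, 1.4]]
-0.42506533785557865 [ 0.53708053 -0.37690352] [[-1.1, -9.0], [-2.0, 0.7], [2.4, 3.4], [0.7, 5.0]]
-0.4285202689925821 [ 0.53714374 -0.37750102] [[1.6, 0.4], [-0.7, -2.4], [-1.5, -0.8], [0.4, 1.0], [-1.6, -8.4], [-1.8, 0.9], [2.6, 3.6], [1.1, 5.6]]
brass corners own (z82) [array([-69.1,  30.1]), array([-67.9, -29.8]), array([-96.8, -31.5]), array([-96.5,  29.4])]
crown own [-101.88413781   12.25559432] heel [ 0.47144114 -0.3287961 ] lock [ 0.45731328 -0.35972188]
toe own [-111.7435796     6.19717708]
0.1 tabhole top own [-33.49697566 -15.86214449]
0.12 tabhole top own [-38.10104626 -16.27143323]
0.13 tabhole top own [-40.40308156 -16.4760776 ]
0.14 tabhole top own [-42.70511686 -16.68072196]
0.15 tabhole top own [-45.00715216 -16.88536633]
jar [ 0.61658174 -0.22384483]
```

The fit gives the box at (0.537, -0.378) with yaw -0.43. The padlock corners come out about 60 mm wide and the toe 33.5 mm from the heel, as expected. The shackle is swung out about 1.24 rad and the lid is open about 0.67 rad. I'll shut the lid first, pressing straight down at own (-25, 30).

play_rows:
  rows: "0 0 0 4.4 -1.54 0 0; 0 0 0 4.4 -1.54 0 0; 0 0 0 4.4 -1.54 0 0; 0 0 0 4.4 -1.54 0 0; 0 0 0 4.4 -1.54 0 0"
  force: 40

```text
time: 0.72
position: [0.3794, -0.452, 0.2309]
tool_rot: [-3.141, 0.0, 0.314]
contact_force: [0.5, -0.4, 0.6]
opening: -0.0002
grip_force: 0.0
```

play_rows:
  rows: "0 0 0 4.4 -1.54 0 0; 0 0 0 4.4 -1.54 0 0; 0 0 0 4.4 -1.54 0 0; 0 0 0 4.4 -1.54 0 0; 0 0 0 0 0 0 0"

```text
time: 1.35
position: [0.5289, -0.3378, 0.2307]
tool_rot: [-3.141, -0.0, 0.319]
contact_force: [0.2, 0.4, 0.5]
opening: -0.0003
grip_force: 0.0
```

play_rows:
  rows: "0 0 0 0 0 2 0; 0 0 0 0 0 2 0; 0 0 0 0 0 1.5 0; 0 0 0 0 0 1.5 0; 0 0 0 0 0 1.5 0"

```text
time: 1.98
position: [0.5269, -0.341, 0.1459]
tool_rot: [3.141, -0.0, 0.313]
contact_force: [-0.5, -0.3, 2.0]
opening: -0.0003
grip_force: 0.7
```

play_rows:
  rows: "0 0 0 0 0 1.2 0; 0 0 0 0 0 1.2 0; 0 0 0 0 0 1 0; 0 0 0 0 0 1 0; 0 0 0 0 0 0.6 0"

```text
time: 2.6
position: [0.5265, -0.3401, 0.0955]
tool_rot: [-3.141, 0.001, 0.314]
contact_force: [-0.5, 1.0, 2.1]
opening: -0.0001
grip_force: 0.6
```

play_rows:
  rows: "0 0 0 0 0 0.2 0; 0 0 0 0 0 0.2 0; 0 0 0 0 0 0.1 0; 0 0 0 0 0 0.1 0; 0 0 0 0 0 0 0"

```text
time: 3.22
position: [0.527, -0.3405, 0.0904]
tool_rot: [3.141, -0.0, 0.314]
contact_force: [-0.6, -0.5, -0.4]
opening: -0.0001
grip_force: 0.0
```

play_rows:
  rows: "0 0 0 0 0 0.1 0; 0 0 0 0 0 0.1 0; 0 0 0 0 0 0 0; 0 0 0 0 0 0 0; 0 0 0 0 0 0 0"

```text
time: 3.85
position: [0.5271, -0.3407, 0.0901]
tool_rot: [3.14, -0.001, 0.314]
contact_force: [-1.8, 1.9, 9.0]
opening: 0.0002
grip_force: 4.5
```

play_rows:
  rows: "0 0 0 0 0 -3 0; 0 0 0 0 0 -4 0; 0 0 0 0 0 -4 0; 0 0 0 -4.4 1.54 -3 8; 0 0 0 -4.4 1.54 0 8"

```text
time: 4.47
position: [0.4537, -0.3988, 0.2316]
tool_rot: [3.134, -0.003, 0.316]
contact_force: [0.6, -0.2, 0.3]
opening: 0.0355
grip_force: 0.0
```

play_rows:
  rows: "0 0 0 -4.4 1.54 0 8; 0 0 0 -4.4 1.54 0 8; 0 0 0 -4.4 1.54 0 8; 0 0 0 -4.4 1.54 0 8; 0 0 0 -4.4 1.54 0 8"

```text
time: 5.1
position: [0.2659, -0.5391, 0.2284]
tool_rot: [3.141, -0.0, 0.314]
contact_force: [0.7, -1.0, 0.3]
opening: 0.0798
grip_force: 0.0
```

play_rows:
  rows: "0 0 8 0 0 0 8; 0 0 8 0 0 0 8; 0 0 8 0 0 0 8; 0 0 0 0 0 0 8; 0 0 0 0 0 0 8"

```text
time: 5.72
position: [0.2672, -0.538, 0.2283]
tool_rot: [3.141, -0.0, -0.103]
contact_force: [-0.5, -0.5, -0.4]
opening: 0.0803
grip_force: 0.0
```

Run:
```python
from h import *
for n in("scene","top"): cv2.imwrite(f"pics/{n}1.png",camera(n))
a=cv2.imread("pics/top1.png")[150:225,270:370]; b=cv2.imread("pics/scene1.png")[165:265,260:340]
A=cv2.resize(a,None,fx=7.5,fy=7.5,interpolation=cv2.INTER_CUBIC)
B=cv2.resize(b,None,fx=6,fy=6,interpolation=cv2.INTER_CUBIC)
cv2.imwrite("pics/topc1.png",A);cv2.imwrite("pics/scc1.png",B)
```

```text
(no output)
```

View pics/topc1.png

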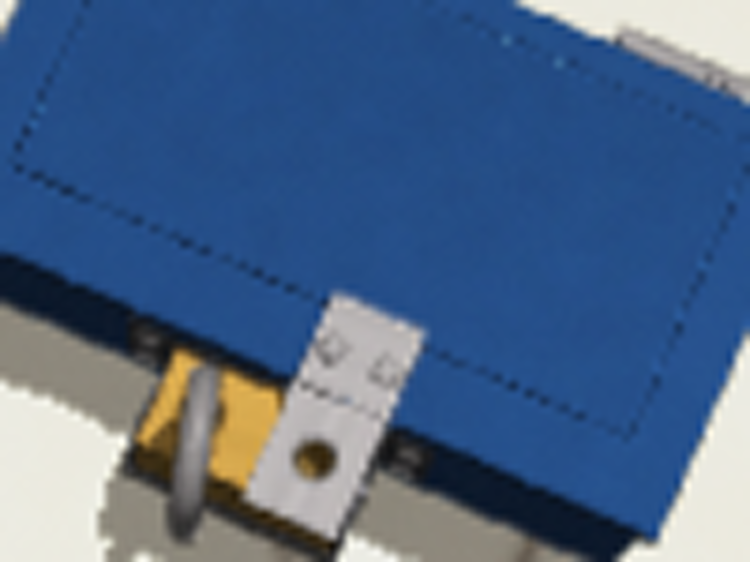

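View pics/scc1.png

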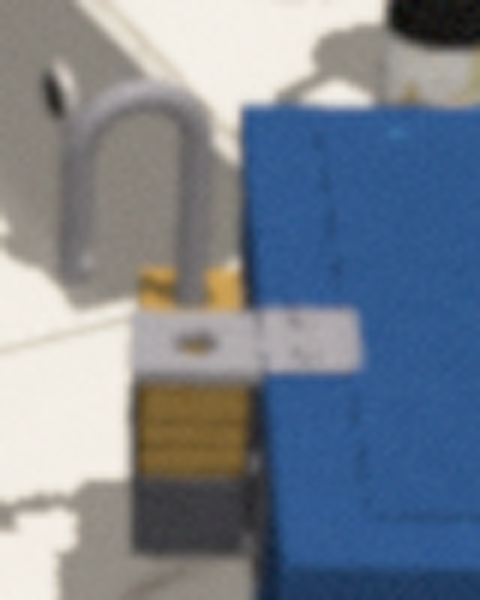

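The lid is shut. The tab hole is at (314,460) in the top crop and (197,343) in the scene crop. The shackle arch runs from (206,370) to (184,535) in the top crop, with the toe at (76,278) and the crown near (143,95) in the scene crop.

Run:
```python
from h import *
T1=lambda u,v:(270+(u-3.25)/7.5,150+(v-3.25)/7.5)
S1=lambda u,v:(260+(u-2.5)/6,165+(v-2.5)/6)
yaw=-.43;R=np.array([[np.cos(yaw),-np.sin(yaw)],[np.sin(yaw),np.cos(yaw)]]);t=np.array([.5371,-.3777])
f=lambda w:np.round(1e3*R.T@(w-t),1)
for nm,w in (("hole top",cast("top",T1(314,460),.0895)),("hole sc",cast("scene",S1(197,343),.0895)),("toe sc",cast("scene",S1(76,279),.093)),
 ("crown top",cast("top",T1(197,450),.1535)),("crown sc",cast("scene",S1(141,98),.150)),("far end top",cast("top",T1(183,530),.133)),("near end",cast("top",T1(207,372),.14)),
 ("tabcorner FL",cast("top",T1(243,500),.09)),("FR",cast("top",T1(337,543),.09))):
  print(nm,w.round(4),f(w))
```

```text
hole top [ 0.455  -0.3582] [-82.7 -16.4]
hole sc [ 0.4561 -0.3613] [-80.4 -18.8]
toe sc [ 0.4368 -0.3249] [-113.2    6.2]
crown top [ 0.4471 -0.3247] [-103.9   10.6]
crown sc [ 0.4528 -0.3292] [-96.8   9. ]
far end top [ 0.4295 -0.3213] [-121.3    6.4]
near end [ 0.47  -0.328] [-81.8  17.2]
tabcorner FL [ 0.4441 -0.3386] [-100.8   -3.2]
FR [ 0.432  -0.3639] [-101.3  -31.3]
```

play_rows:
  rows: "0 0 0 2.33 -3.28 0 5; 0 0 0 2.33 -3.28 0 5; 0 0 0 2.33 -3.28 0 5; 0 0 0 2.33 -3.28 0 5; 0 0 0 2.33 -3.28 0 5"

```text
time: 6.45
position: [0.4011, -0.3862, 0.2285]
tool_rot: [3.141, -0.0, -0.104]
contact_force: [0.3, -0.4, -0.6]
opening: 0.0498
grip_force: 0.0
```

play_rows:
  rows: "0 0 0 2.33 -3.28 0 5; 0 0 0 2.33 -3.28 0 5; 0 0 0 0 0 2 5; 0 0 0 0 0 2 5; 0 0 0 0 0 1 5"

```text
time: 7.08
position: [0.4532, -0.3262, 0.1774]
tool_rot: [-3.141, 0.001, -0.104]
contact_force: [-0.9, 0.6, 0.2]
opening: 0.0499
grip_force: 0.0
```

play_rows:
  rows: "0 0 0 0 0 1.5 5; 0 0 0 0 0 1.5 5; 0 0 0 0 0 1.3 5; 0 0 0 0 0 0 5; 0 0 0 0 0 0 2.5"

```text
time: 7.7
position: [0.4536, -0.327, 0.1355]
tool_rot: [3.141, -0.0, -0.105]
contact_force: [0.4, 0.0, 0.1]
opening: 0.0328
grip_force: 0.0
```

play_rows:
  rows: "0 0 0 0 0 0 1.5; 0 0 0 0 0 0 0.8; 0 0 0 0 0 0 0.6; 0 0 0 0 0 0 0.6; 0 0 0 0 0 0 0.6"
  force: 30

```text
time: 8.32
position: [0.4535, -0.3264, 0.1354]
tool_rot: [-3.141, -0.0, -0.105]
contact_force: [0.1, 2.1, 2.1]
opening: 0.0079
grip_force: 29.3
```

play_rows:
  rows: "0 0 -4 0 0.119 0 0.6; 0 0 -4 0 0.119 0 0.6; 0 0 -4 0 0.119 0 0.6; 0 0 -4 0 0.119 0 0.6; 0 0 -4 0 0.119 0 0.6"

```text
time: 8.95
position: [0.4538, -0.3322, 0.1353]
tool_rot: [-3.141, -0.001, 0.246]
contact_force: [2.0, 3.4, 3.1]
opening: 0.0077
grip_force: 29.3
```

play_rows:
  rows: "0 0 -4 0 0.119 0 0.6; 0 0 -4 0 0.119 0 0.6; 0 0 -4 0 0.119 0 0.6; 0 0 -4 0 0.119 0 0.6; 0 0 -4 0 0.119 0 0.6"

```text
time: 9.57
position: [0.4562, -0.3375, 0.1352]
tool_rot: [-3.141, -0.001, 0.595]
contact_force: [2.4, 3.7, 2.1]
opening: 0.0073
grip_force: 29.3
```

play_rows:
  rows: "0 0 -4 0 0.119 0 0.6; 0 0 -4 0 0.119 0 0.6; 0 0 -4 0 0.119 0 0.6; 0 0 -4 0 0.119 0 0.6; 0 0 -4 0 0.119 0 0.6"

```text
time: 10.2
position: [0.4601, -0.3416, 0.1352]
tool_rot: [-3.141, -0.002, 0.944]
contact_force: [1.3, 3.9, 2.3]
opening: 0.0078
grip_force: 29.2
```

play_rows:
  rows: "0 0 -4 0 0.119 0 0.6; 0 0 -4 0 0.119 0 0.6; 0 0 -3.3 0 0.098 0 0.6; 0 0 0 0 0 0 0.6; 0 0 0 0 0 0 0.6"

```text
time: 10.82
position: [0.4628, -0.3433, 0.1352]
tool_rot: [-3.141, -0.002, 1.138]
contact_force: [2.4, 5.5, 2.1]
opening: 0.0078
grip_force: 29.2
```

Run:
```python
from h import *
for n in("scene","top"): cv2.imwrite(f"pics/{n}2.png",camera(n))
b=cv2.imread("pics/scene2.png")[165:265,250:340]; a=cv2.imread("pics/top2.png")[160:240,270:350]
B=cv2.resize(b,(495,550),interpolation=cv2.INTER_CUBIC);A=cv2.resize(a,(300,300))
cv2.imwrite("pics/c2.png",np.hstack([B,np.vstack([A,np.zeros((250,300,3),np.uint8)])]))
s=state();print(s["position"],s["tool_rot"],s["contact_force"],s["moment"])
```

```text
[ 0.46285598 -0.34324877  0.13512232] [-3.14092554e+00 -1.95331628e-03  1.13780539e+00] [2.63627099 5.80357804 1.00651382] [ 0.83730912 -0.43205516  0.00302688]
```

View pics/c2.png

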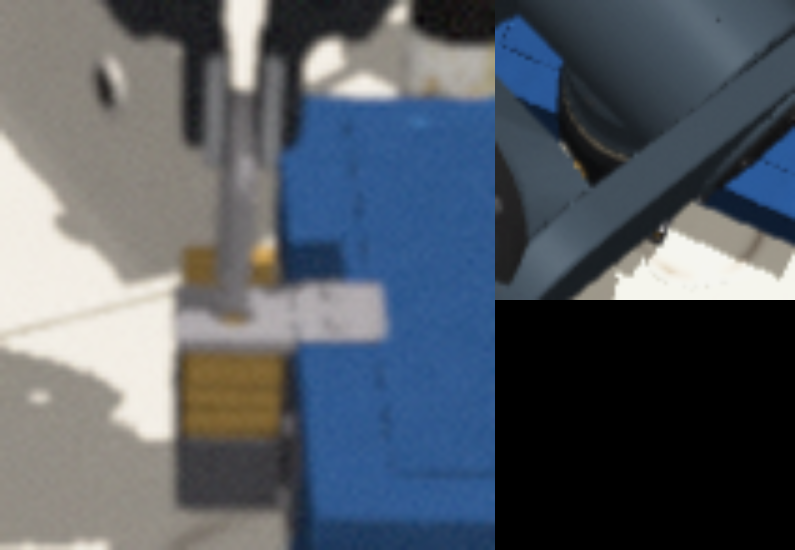

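The scene crop shows the toe at (233,312), right at the near rim of the tab hole (235,320), so it is about aligned. The top view is blocked by the arm. I'll ease the 6 N pull toward the heel and feel downward.

play_rows:
  rows: "0 0 0 0.06 0 0 0.6; 0 0 0 0 0 0.1 0.6; 0 0 0 0 0 0.1 0.6; 0 0 0 0 0 0.05 0.6; 0 0 0 0 0 0 0.6"

```text
time: 11.55
position: [0.4629, -0.3433, 0.1326]
tool_rot: [-3.141, -0.001, 1.139]
contact_force: [1.7, 4.3, 1.4]
opening: 0.0081
grip_force: 29.2
```

play_rows:
  rows: "0 0 0 0 0 0.05 0.6; 0 0 0 0 0 0.05 0.6; 0 0 0 0 0 0.05 0.6; 0 0 0 0 0 0 0.6; 0 0 0 0 0 0 0.6"

```text
time: 12.18
position: [0.4629, -0.3433, 0.1311]
tool_rot: [-3.141, -0.001, 1.139]
contact_force: [1.9, 5.6, 2.2]
opening: 0.0079
grip_force: 29.2
```

play_rows:
  rows: "0 0 0 0 0 0.05 0.6; 0 0 0 0 0 0.05 0.6; 0 0 0 0 0 0.05 0.6; 0 0 0 0 0 0.05 0.6; 0 0 0 0 0 0 0.6"

```text
time: 12.8
position: [0.4629, -0.3433, 0.1292]
tool_rot: [-3.141, -0.001, 1.139]
contact_force: [1.4, 4.5, 2.3]
opening: 0.0078
grip_force: 29.3
```

play_rows:
  rows: "0 0 0 0 0 0.05 0.6; 0 0 0 0 0 0.05 0.6; 0 0 0 0 0 0.05 0.6; 0 0 0 0 0 0.05 0.6; 0 0 0 0 0 0 0.6"

```text
time: 13.42
position: [0.4629, -0.3433, 0.1272]
tool_rot: [-3.141, -0.001, 1.139]
contact_force: [1.4, 5.1, 2.5]
opening: 0.0079
grip_force: 29.3
```

It has dropped 8 mm with only the spring force, so it is in the tab hole. I'll keep going.

play_rows:
  rows: "0 0 0 0 0 0.06 0.6; 0 0 0 0 0 0.06 0.6; 0 0 0 0 0 0.06 0.6; 0 0 0 0 0 0.06 0.6; 0 0 0 0 0 0 0.6"

```text
time: 14.05
position: [0.4629, -0.3433, 0.1248]
tool_rot: [-3.141, -0.001, 1.139]
contact_force: [1.7, 5.6, 3.0]
opening: 0.0079
grip_force: 29.3
```

play_rows:
  rows: "0 0 0 0 0 0.06 0.6; 0 0 0 0 0 0.06 0.6; 0 0 0 0 0 0.06 0.6; 0 0 0 0 0 0.06 0.6; 0 0 0 0 0 0 0.6"

```text
time: 14.68
position: [0.4629, -0.3433, 0.1224]
tool_rot: [-3.141, -0.001, 1.139]
contact_force: [2.8, 4.3, 2.9]
opening: 0.0079
grip_force: 29.3
```

play_rows:
  rows: "0 0 0 0 0 0.06 0.6; 0 0 0 0 0 0.06 0.6; 0 0 0 0 0 0.06 0.6; 0 0 0 0 0 0.06 0.6; 0 0 0 0 0 0 0.6"

```text
time: 15.3
position: [0.4629, -0.3433, 0.1201]
tool_rot: [-3.141, -0.001, 1.139]
contact_force: [1.1, 5.2, 2.8]
opening: 0.0076
grip_force: 29.3
```

play_rows:
  rows: "0 0 0 0 0 0.06 0.6; 0 0 0 0 0 0.06 0.6; 0 0 0 0 0 0.06 0.6; 0 0 0 0 0 0.06 0.6; 0 0 0 0 0 0 0.6"

```text
time: 15.92
position: [0.4629, -0.3433, 0.1177]
tool_rot: [-3.141, -0.001, 1.139]
contact_force: [1.6, 5.6, 4.3]
opening: 0.0074
grip_force: 29.4
```

play_rows:
  rows: "0 0 0 0 0 0.05 0.6; 0 0 0 0 0 0.05 0.6; 0 0 0 0 0 0.05 0.6; 0 0 0 0 0 0.05 0.6; 0 0 0 0 0 0 0.6"

```text
time: 16.55
position: [0.4628, -0.3433, 0.1157]
tool_rot: [-3.141, -0.001, 1.139]
contact_force: [1.9, 6.2, 3.0]
opening: 0.0081
grip_force: 29.4
```

play_rows:
  rows: "0 0 0 0 0 0.05 0.6; 0 0 0 0 0 0.05 0.6; 0 0 0 0 0 0.05 0.6; 0 0 0 0 0 0.05 0.6; 0 0 0 0 0 0 0.6"

```text
time: 17.18
position: [0.4629, -0.3434, 0.1138]
tool_rot: [-3.141, -0.001, 1.139]
contact_force: [1.8, 5.3, 3.6]
opening: 0.0082
grip_force: 29.4
```

play_rows:
  rows: "0 0 0 0 0 0.04 0.6; 0 0 0 0 0 0.04 0.6; 0 0 0 0 0 0.04 0.6; 0 0 0 0 0 0.04 0.6; 0 0 0 0 0 0 0.6"

```text
time: 17.8
position: [0.4629, -0.3434, 0.1125]
tool_rot: [-3.141, -0.001, 1.139]
contact_force: [0.6, 5.3, 5.8]
opening: 0.0079
grip_force: 29.7
```

play_rows:
  rows: "0 0 0 0 0 0.03 0.6; 0 0 0 0 0 0.03 0.6; 0 0 0 0 0 0.03 0.6; 0 0 0 0 0 0 0.6; 0 0 0 0 0 0 0.6"

```text
time: 18.42
position: [0.463, -0.3434, 0.112]
tool_rot: [3.142, -0.001, 1.139]
contact_force: [1.6, 6.3, 7.0]
opening: 0.0075
grip_force: 29.9
```

play_rows:
  rows: "0 0 0 0 0 0.03 0.6; 0 0 0 0 0 0.03 0.6; 0 0 0 0 0 0.03 0.6; 0 0 0 0 0 0 0.6; 0 0 0 0 0 0 0.6"

```text
time: 19.05
position: [0.463, -0.3435, 0.1112]
tool_rot: [3.141, -0.0, 1.139]
contact_force: [0.3, 5.6, 8.8]
opening: 0.0075
grip_force: 29.9
```

play_rows:
  rows: "0 0 0 0 0 0.03 0.6; 0 0 0 0 0 0.03 0.6; 0 0 0 0 0 0 0.6; 0 0 0 0 0 0 0.6; 0 0 0 0 0 0 0.6"

```text
time: 19.68
position: [0.463, -0.3435, 0.1102]
tool_rot: [-3.142, -0.001, 1.139]
contact_force: [-0.3, 6.2, 6.4]
opening: 0.008
grip_force: 29.7
```

play_rows:
  rows: "0 0 0 0 0 0.03 0.6; 0 0 0 0 0 0.03 0.6; 0 0 0 0 0 0 0.6; 0 0 0 0 0 0 0.6; 0 0 0 0 0 0 0.6"

```text
time: 20.3
position: [0.463, -0.3435, 0.1098]
tool_rot: [3.142, -0.0, 1.139]
contact_force: [1.0, 5.4, 7.6]
opening: 0.0079
grip_force: 29.8
```

play_rows:
  rows: "0 0 0 0 0 0.03 0.6; 0 0 0 0 0 0.03 0.6; 0 0 0 0 0 0 0.6; 0 0 0 0 0 0 0.6; 0 0 0 0 0 0 0.6"

```text
time: 20.92
position: [0.4629, -0.3435, 0.1088]
tool_rot: [-3.141, -0.0, 1.139]
contact_force: [1.9, 4.7, 5.1]
opening: 0.0076
grip_force: 29.5
```

play_rows:
  rows: "0 0 0 0 0 0.03 0.6; 0 0 0 0 0 0.03 0.6; 0 0 0 0 0 0 0.6; 0 0 0 0 0 0 0.6; 0 0 0 0 0 0 0.6"

```text
time: 21.55
position: [0.4629, -0.3435, 0.1082]
tool_rot: [-3.141, -0.0, 1.139]
contact_force: [1.0, 5.9, 4.9]
opening: 0.0077
grip_force: 29.5
```

play_rows:
  rows: "0 0 0 0 0 -0.05 0.6; 0 0 0 0 0 -0.05 0.6; 0 0 0 0 0 -0.05 0.6; 0 0 0 0 0 -0.05 0.6; 0 0 0 0 0 0 0.6"

```text
time: 22.18
position: [0.4629, -0.3434, 0.1103]
tool_rot: [-3.141, -0.001, 1.139]
contact_force: [0.6, 5.0, 6.5]
opening: 0.0079
grip_force: 29.7
```

It isn't caught yet, since it rose freely. I'll go deeper.

play_rows:
  rows: "0 0 0 0 0 0.05 0.6; 0 0 0 0 0 0.05 0.6; 0 0 0 0 0 0.05 0.6; 0 0 0 0 0 0.06 0.6; 0 0 0 0 0 0 0.6"

```text
time: 22.8
position: [0.4629, -0.3435, 0.108]
tool_rot: [-3.141, -0.001, 1.139]
contact_force: [1.6, 4.4, 4.7]
opening: 0.0075
grip_force: 29.5
```

play_rows:
  rows: "0 0 0 0 0 0.03 0.6; 0 0 0 0 0 0.03 0.6; 0 0 0 0 0 0 0.6; 0 0 0 0 0 0 0.6; 0 0 0 0 0 0 0.6"

```text
time: 23.42
position: [0.4629, -0.3435, 0.1074]
tool_rot: [-3.141, -0.001, 1.139]
contact_force: [1.3, 4.7, 4.2]
opening: 0.008
grip_force: 29.5
```

play_rows:
  rows: "0 0 0 0 0 0.04 0.6; 0 0 0 0 0 0.03 0.6; 0 0 0 0 0 0 0.6; 0 0 0 0 0 0 0.6; 0 0 0 0 0 0 0.6"

```text
time: 24.05
position: [0.4629, -0.3435, 0.1067]
tool_rot: [-3.141, -0.001, 1.139]
contact_force: [0.8, 5.5, 4.5]
opening: 0.0078
grip_force: 29.5
```

play_rows:
  rows: "0 0 0 0 0 0.03 0.6; 0 0 0 0 0 0.03 0.6; 0 0 0 0 0 0 0.6; 0 0 0 0 0 0 0.6; 0 0 0 0 0 0 0.6"

```text
time: 24.68
position: [0.4629, -0.3435, 0.1062]
tool_rot: [-3.141, -0.0, 1.139]
contact_force: [0.8, 5.2, 4.4]
opening: 0.008
grip_force: 29.5
```

play_rows:
  rows: "0 0 0 0 0 0.03 0.6; 0 0 0 0 0 0.03 0.6; 0 0 0 0 0 0 0.6; 0 0 0 0 0 0 0.6; 0 0 0 0 0 0 0.6"

```text
time: 25.3
position: [0.4629, -0.3435, 0.1056]
tool_rot: [-3.141, -0.0, 1.139]
contact_force: [1.7, 4.7, 5.1]
opening: 0.0079
grip_force: 29.6
```

play_rows:
  rows: "0 0 0 0 0 0.03 0.6; 0 0 0 0 0 0.03 0.6; 0 0 0 0 0 0 0.6; 0 0 0 0 0 0 0.6; 0 0 0 0 0 0 0.6"

```text
time: 25.92
position: [0.4629, -0.3434, 0.1047]
tool_rot: [-3.141, -0.001, 1.139]
contact_force: [1.5, 5.2, 3.8]
opening: 0.0073
grip_force: 29.4
```

play_rows:
  rows: "0 0 0 0 0 0.03 0.6; 0 0 0 0 0 0.03 0.6; 0 0 0 0 0 0 0.6; 0 0 0 0 0 0 0.6; 0 0 0 0 0 0 0.6"

```text
time: 26.55
position: [0.4629, -0.3434, 0.1043]
tool_rot: [-3.141, -0.001, 1.139]
contact_force: [1.1, 5.1, 4.4]
opening: 0.0076
grip_force: 29.6
```

play_rows:
  rows: "0 0 0 0 0 0.03 0.6; 0 0 0 0 0 0.03 0.6; 0 0 0 0 0 0 0.6; 0 0 0 0 0 0 0.6; 0 0 0 0 0 0 0.6"

```text
time: 27.18
position: [0.4629, -0.3434, 0.1038]
tool_rot: [-3.141, -0.001, 1.139]
contact_force: [1.5, 5.2, 4.0]
opening: 0.0078
grip_force: 29.6
```

Next I'll lift gently to test whether it has caught.

play_rows:
  rows: "0 0 0 0 0 -0.05 0.6; 0 0 0 0 0 -0.05 0.6; 0 0 0 0 0 -0.05 0.6; 0 0 0 0 0 -0.05 0.6; 0 0 0 0 0 0 0.6"

```text
time: 27.8
position: [0.4627, -0.3435, 0.105]
tool_rot: [-3.141, -0.001, 1.139]
contact_force: [2.0, 4.5, -1.9]
opening: 0.0078
grip_force: 29.2
```

The force has turned to -1.9 N while lifting, so the pawl holds. Releasing.

play_rows:
  rows: "0 0 0 0 0 0.05 0.6; 0 0 0 0 0 0 2; 0 0 0 0 0 0 4; 0 0 0 0 0 0 4; 0 0 0 0 0 0 4"

```text
time: 28.42
position: [0.4629, -0.3443, 0.1051]
tool_rot: [3.141, 0.001, 1.139]
contact_force: [0.3, -0.1, 0.4]
opening: 0.0399
grip_force: 0.0
```

play_rows:
  rows: "0 0 0 0 0 -1.5 4; 0 0 0 0 0 -3 4; 0 0 0 0 0 -4 4; 0 0 0 0 0 -4 4; 0 0 0 0 0 0 4"

```text
time: 29.05
position: [0.4648, -0.3457, 0.2348]
tool_rot: [3.133, 0.004, 1.14]
contact_force: [0.4, -0.3, -0.3]
opening: 0.0401
grip_force: 0.0
```

Run:
```python
from h import *
b=camera("scene")[140:290,220:370]
cv2.imwrite("pics/c3.png",cv2.resize(b,(590,590),interpolation=cv2.INTER_CUBIC))
s=state();print(s["position"],s["contact_force"])
```

```text
[ 0.46363246 -0.34458434  0.23261596] [ 0.15894231 -0.309253   -1.01726608]
```

View pics/c3.png

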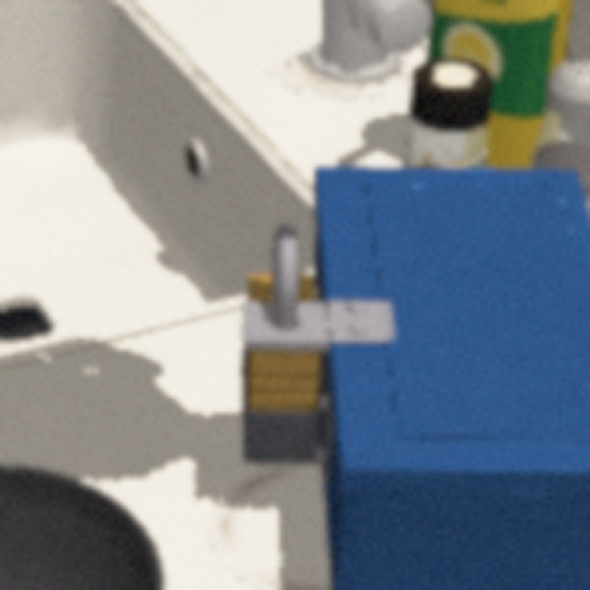

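The shackle has stayed down through the tab, with its arch top at (286,232) and its entry at (286,322). The lid is shut and the gripper is clear.

```bash
python3 -c "
from plant import close_job
print(close_job())"
```

```text
the job is handed in; nothing more can be done
None
```

The lid is shut, the shackle is through the tab and held down by the pawl with the gripper clear, and the job is handed in at about 29 s; no verdict came back, and I did not re-measure the mug or jar.

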